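Flip the status flag of the repaired circuit board

ROBOT

A 6-joint arm with a two-finger parallel gripper is mounted at the origin on the work surface. World frame = base frame: x ahead of the robot, y to its left, z up, the work surface at z = 0. Lengths are in m, angles in rad, forces in N, time in s.
With the tool pointing down it reaches from about 0.25 to 0.775 m from the base axis. Payload 4 kg.
Tool frame: the origin (TCP) lies at the centre of the arm's flange, where the gripper is bolted on; the fingertips stand 199 mm ahead of it and the grasp point (between the pads) lies 180 mm ahead of it (robot.tcp_to_tips is the z of the fingertips in the tool frame, in m); z points along the fingers, y is the line along which they close (so a half turn about z gives the same grasp; the last joint's range is limited). The gripper opens to 94 mm and grips with 3 to 60 N. Pads are 16 mm wide; open, the fingers measure 119 mm over their backs; the gripper's body (75 mm by 177 mm) begins 78 mm behind the grasp point.
Start: joints at [-1.396, 0.087, 1.371, -0, 1.684, -0.103], TCP at [0.151, -0.529, 0.405] pointing down, gripper open.
Joint ranges: [-3.1, 3.1], [-0.76, 2.03], [0.27, 2.55], [-1.08, 4.22], [0.17, 2.65], [-2.57, 2.57]. Speed limits (rad/s): [2.79, 2.79, 3.14, 3.14, 3.14, 3.14].

INTERFACE

Orientations are given as [roll, pitch, yaw] about the fixed x, y, z axes, in that order (R = Rz(yaw) Ry(pitch) Rx(roll)).
In Python, from bench import robot gives the robot as it stands.
- The arm moves only by the tool play_rows, never from a script. Its arguments are lists of equal length, an entry for each row: "translation": the shift along the tool's x, y, z scaled (see below), a list of three; "twist": the turn, a rotation vector about the tool's x, y, z scaled (see below), a list of three; "gripper": the opening, from -1 (shut) to 1 (fully open). A call has 1 to 8 rows; each row shifts and turns the commanded pose from where the row before left it, along the tool's axes as they then stand; what a row does not reach is not made up. The controller multiplies each number of a shift by 0.04 m and each number of a turn by 0.1 rad. A row lasts 1/10 s, in which the tool goes at most 50 mm and 8.59 degrees, less where a joint would pass 70% of its speed; a pose out of reach is approached as far as the arm can. A call with a number of a shift or a turn outside -1 to 1 is refused whole. A call with a gripper value outside its range is refused whole. The fingers move at their own pace and stop on an object; the grip force is fixed at half the most. Time passes only in rows, so rows that do not move let the fingers close. It gives the time, the measured TCP pose, the force, the opening and the grip force at its end, in the units of the state.
- robot.get_obs(): the state, without advancing time (a new reading comes with each control period).
- robot.snapshot(name): name is "scene" or "top" or "wrist"; returns the picture (420x560x3 uint8, red, green, blue); there is no depth.
- robot.camera_model(name): a dict with "camera_matrix" (3x3 intrinsics, pixels), "rvec" (rotation vector, rad) and "tvec" (3), from world to camera coordinates, as OpenCV has them. Camera axes: x right, y down, z forward; pixel columns grow to the right and rows downward; lengths in m; the calibration is good to about 2 mm. A picture is of the moment at which its call begins: read the wrist's pose just before it. camera_model takes no time and is no camera call; for the wrist camera it gives the pose at the moment of the call.
- robot.close_job(): hands the job in; it is judged then, once.
Trained networks look in the newest picture that a camera, given by its name, has taken for a name from the list of things; names that differ only in an ending like _2 or _b are one class to them, and where a whole thing is asked for, a point or a joint stands for the part that bears it (a point fixed in the world has none). Each returns a list of dicts, best first, with "score" (0 to 1); they miss things now and then, are a little off and sometimes report something else, mostly with a low value. They report only what shows in the picture. A call takes as long as a camera call. They do not tell look-alikes from the thing itself.
- robot.recognise(name, camera): "centre" ([x, y, z] in m, in world coordinates, good to about 4 mm: the middle of the surface that is visible of it).
- robot.spot_point(name, camera): "centre" ([x, y, z] in m, in world coordinates, good to about 4 mm: a listed point, or the origin of a listed thing).
The state is a dict: "time": time; "joint_positions": joint angles; "qvel": joint speeds; "joint_torque": joint torques, N m; "tool_pos": TCP position; "ee_rot": TCP orientation; "wrist_force": force on the tool from outside, world axes, zero at the start; "wrist_torque": the same for the moment, N m; "width": finger opening in m; "finger_force": force on a finger pad.
Only numpy, scipy, OpenCV 4.12 (cv2) and the standard library are available. Lean on these libraries where they do the work, as an engineer would, in place of code of your own. Each camera call takes 0.05 s, during which the arm holds its last target. There are 200 camera calls.

TASK

On the TV repair bench the green circuit board is finished: flip the hinged flag paddle on the stand beside it right over its pivot, from the disc face to the cross face, until it lies flat on its other side, then let go. Only push it with the fingertips or the outside of the fingers, gently: do not pinch, lift or shove the stand along the bench. Leave the power supply's flag and everything else on the bench as it is.

Things in the scene. Friction and masses are not known exactly. Their poses are not given: they have to be found in the camera images.
- board_stand: status flag to flip, loose on the bench, 0.8-1.2 kg, next to the green board. Origin: centre of underside, z up. Dark steel base 100 (x) x 140 (y) x 10 mm. Two cheeks at x = +-40 mm (5 mm thick, 36 mm along y, 76 mm apart inside, top at z = 85 mm) carry a paddle on a pin along local x. Open between cheeks, down to the base: paddle swings there freely. Blade starts towards local +y, ends towards -y.
- board_hinge (a point): centre of the hinge pin of the board's flag, 75 mm above the bench, midway between the cheeks; axes as board_stand
- board_blade (a point): on the paddle to flip: middle of the blade's free edge, mid-thickness, 62 mm from the pin. Blade: 70 mm wide along the pin, 5 mm thick aluminium
- board_tail (a point): on the paddle to flip: middle of the end of its thumb tail, 42 mm from the pin, opposite the blade and in its plane; tail 40 mm wide, 5 mm thick. Pressing the tail down raises the blade
- board_paddle (a joint): paddle angle, rad: 0 = blade level to stand's local +y, dark disc on its upper face; pi/2 = blade up; 3.14 = level to local -y, dark diagonal cross on its upper face. Hard stops at 0 and 3.14. Stiff hinge, 0.03 N m friction, no spring: the 60 g paddle stays where left. Starts at 0 to 0.35.
- supply_stand: an identical status flag, next to the power supply; leave it alone. Same frame and sizes as board_stand
- supply_paddle (a joint): angle of the power supply's paddle, same meaning; to be left alone near 0
- circuit_board: the finished job: bare green circuit board 100 (x) x 140 (y) x 5 mm, parts up to 19 mm high, loose, 180 g. Origin: centre of its underside. It lies about 120 mm from the origin of its flag stand, on that stand's local +x side (away from the robot)
- power_supply: the unfinished job: slotted aluminium box 75 (x) x 120 (y) x 36 mm, loose, 450 g, about 120 mm from its own stand on that stand's local +x side. Origin: centre of its underside
- multimeter: bystander lying between the stands: black multimeter 130 (x) x 65 (y) x 40 mm high, loose. Origin: centre of its underside
- paste_tin: bystander beyond the multimeter: round flat brass tin, 44 mm diameter, 19 mm high, loose. Origin: centre of its underside
Not all that is in view belongs to the job. Leave any blue look-alike of the board_stand alone.

How it is judged:
On the way:
1. the board's paddle has been swung up past upright (value of joint board_paddle above 1.6 rad).
At the end, for the whole second after the job is handed in: The board's paddle lies on its other side, at 2.99 rad or more (within 0.15 rad of flat), at rest; the power supply's paddle is still below 0.2 rad; both stands are upright and within 30 mm of where they stood; the circuit board, power supply, multimeter and tin are within 20 mm of where they lay (value of joint board_paddle above 2.99 rad and velocity of joint board_paddle between -0.1 and 0.1 rad/s and value of joint supply_paddle below 0.2 rad and angle between each of board_stand, supply_stand's own z axis and vertical below 0.03 rad and distance of each of board_stand, supply_stand from where it was at the start of the episode below 0.03 m and linear speed of each of board_stand, supply_stand below 0.02 m/s and distance of each of circuit_board, power_supply, multimeter, paste_tin from where it was at the start of the episode below 0.02 m and angle between each of circuit_board, power_supply, multimeter, paste_tin's own z axis and vertical below 0.05 rad); the robot touches nothing.
It fails at once if the power supply's flag is swung (beyond 0.4 rad) (value of joint supply_paddle above 0.4 rad).
It fails at once if a flag stand is lifted (10 mm) or tipped (0.2 rad) (height (world z) of any of board_stand, supply_stand above 0.01 m or angle between any of board_stand, supply_stand's own z axis and vertical above 0.2 rad).
It fails at once if a flag stand is shoved more than 40 mm (distance of any of board_stand, supply_stand from where it was at the start of the episode above 0.04 m).
It fails at once if the board's flag is pinched or pressed with more than 30 N (contact force between the fingers and board_stand above 30 N).
It fails at once if the circuit board, power supply, multimeter or tin is lifted or moved more than 30 mm (distance of any of circuit_board, power_supply, multimeter, paste_tin from where it was at the start of the episode above 0.03 m).
It also fails if it takes over 40 s, if anything falls off the work surface, if the arm or the gripper's body presses on something with over 40 N, if the wrist force passes 120 N, or if a joint passes its speed limit or range.

## Working session

There is one attempt and no reset: what is moved stays moved. The work goes in short steps, Python scripts to look and compute and a tool call to move; the robot and the scene stay as the last step left them, time stands still between calls to the robot, and variables do not carry over. Pictures are saved under pics/ and viewed, at most 10 in all, crops included, and the job is handed in when it is done.

Besides the shell and the picture viewer there is one more tool, called in YAML: its name, and indented under it one key for each argument. play_rows: Moves the arm, as the interface text tells. Its arguments: {"type":"object","properties":{"translation":{"type":"array","items":{"type":"array","items":{"type":"number","minimum":-1,"maximum":1}}},"twist":{"type":"array","items":{"type":"array","items":{"type":"number","minimum":-1,"maximum":1}}},"gripper":{"type":"array","items":{"type":"number"}}},"required":["translation","twist","gripper"]}

```bash
mkdir -p pics; cat > h.py <<'E'
import numpy as np, cv2
from bench import robot
def snap(c,n):
    im=robot.snapshot(c); cv2.imwrite(f'pics/{n}.png',im[:,:,::-1]); return im
def proj(p,c):
    m=robot.camera_model(c); q,_=cv2.projectPoints(np.array([p],float),np.array(m['rvec'],float),np.array(m['tvec'],float),np.array(m['camera_matrix'],float),None); return q[0,0].round().astype(int)
E
python3 - <<'E'
from h import *
o=robot.get_obs(); print(o['time'],o['tool_pos'],o['ee_rot'],o['width'])
a=snap('top','top1'); b=snap('scene','scene1')
for n in ['board_stand','circuit_board','power_supply','multimeter','paste_tin']:
    for r in robot.spot_point(n,'top'): print(n,np.round(r['centre'],3),round(r['score'],2),proj(r['centre'],'top'))
for n in ['board_hinge','board_blade','board_tail']:
    for r in robot.spot_point(n,'top'): print(n,np.round(r['centre'],3),round(r['score'],2),proj(r['centre'],'top'))
E
```

```text
0.0 [ 0.15080174 -0.52880146  0.40352227] [-3.13943357e+00 -2.24700456e-04  2.77832738e-01] 0.09431092217912117
board_stand [ 0.475 -0.24  -0.   ] 0.82 [402 289]
board_stand [ 0.805 -0.149 -0.003] 0.8 [359 135]
circuit_board [ 0.587 -0.179  0.002] 0.93 [373 234]
power_supply [0.628 0.234 0.002] 0.64 [179 210]
power_supply [ 0.66   0.005 -0.   ] 0.47 [286 199]
multimeter [ 0.535 -0.011  0.002] 0.61 [293 257]
paste_tin [ 0.661  0.004 -0.002] 0.59 [287 198]
board_hinge [ 0.807 -0.152  0.071] 0.85 [366 123]
board_hinge [ 0.484 -0.245  0.075] 0.64 [414 285]
board_blade [ 0.445 -0.189  0.086] 0.57 [386 305]
board_tail [ 0.503 -0.276  0.068] 0.68 [429 275]
board_tail [ 0.846 -0.167  0.072] 0.61 [373 104]
```

View pics/top1.png

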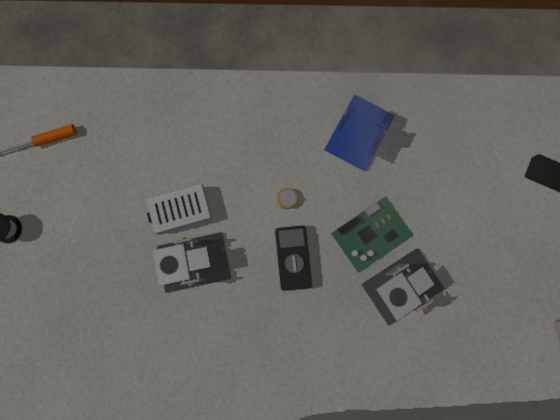

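View pics/scene1.png

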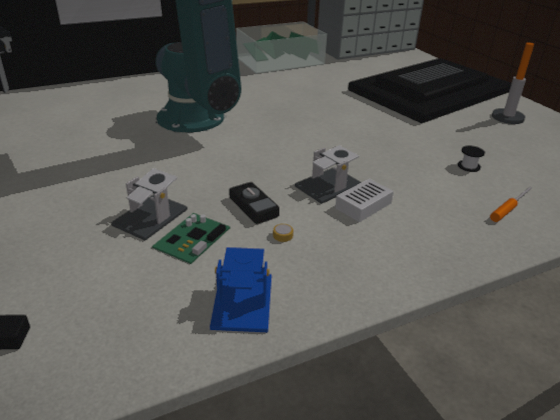

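Candidates for the flag to flip in the top view: the grey stand at (402,289) next to the green board (373,234), the grey stand at (192,263) next to the power supply, and the blue look-alike at (360,133). I choose (402,289), because it stands beside the green board on the robot's side. The scene view agrees: board stand at (150,205), supply stand at (332,175), blue at (243,288).

```bash
python3 - <<'E'
from h import *
im=cv2.imread('pics/top1.png')
h=np.array([.480,-.243,0.])
for deg in (120,):
    a=np.radians(deg);Y=np.array([np.cos(a),np.sin(a),0]);X=np.array([Y[1],-Y[0],0])
    c=im[225:345,330:470]; c=cv2.resize(c,None,fx=5,fy=5,interpolation=cv2.INTER_CUBIC)
    pts=[proj(h+sx*.05*X+sy*.07*Y+[0,0,.01],'top') for sx,sy in((1,1),(1,-1),(-1,-1),(-1,1))]
    cv2.polylines(c,[np.int32([(p-[330,225])*5 for p in pts])],True,(0,0,255),1)
cv2.imwrite('pics/c1.png',c)
for s in (X,Y):print(s)
E
```

```text
[0.8660254 0.5       0.       ]
[-0.5        0.8660254  0.       ]
```

View pics/c1.png

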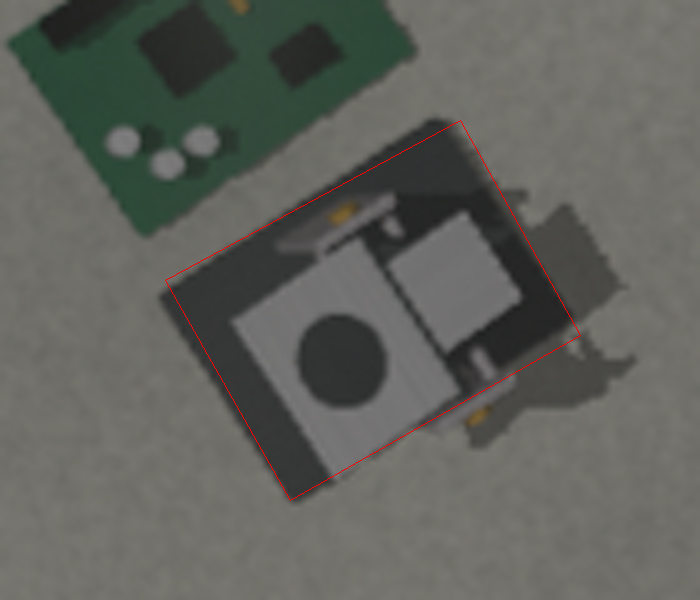

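play_rows:
  translation:
    - [1, -0.45, 0]
    - [1, -0.45, 0]
    - [1, -0.45, 0]
    - [1, -0.45, 0]
    - [1, -0.45, 0]
    - [1, -0.45, 0]
    - [1, -0.45, 0]
    - [1, -0.45, 0]
  twist:
    - [0, 0, 0]
    - [0, 0, 0]
    - [0, 0, 0]
    - [0, 0, 0]
    - [0, 0, 0]
    - [0, 0, 0]
    - [0, 0, 0]
    - [0, 0, 0]
  gripper: [-1, -1, -1, -1, -1, -1, -1, -1]

```text
time: 1.3
tool_pos: [0.4202, -0.3012, 0.405]
ee_rot: [3.141, -0.0, 0.278]
wrist_force: [-0.8, -0.3, 0.2]
width: 0.0335
finger_force: 0.0
```

play_rows:
  translation:
    - [0, 0, 0]
    - [0, 0, 0]
    - [0, 0, 0]
    - [0, 0, 0]
    - [0, 0, 0]
    - [0, 0, 0]
    - [0, 0, 0]
    - [0, 0, 0]
  twist:
    - [0, 0, -1]
    - [0, 0, -1]
    - [0, 0, -1]
    - [0, 0, -1]
    - [0, 0, -1]
    - [0, 0, -1]
    - [0, 0, -1]
    - [0, 0, -1]
  gripper: [-1, -1, -1, -1, -1, -1, -1, -1]

```text
time: 2.1
tool_pos: [0.4191, -0.3027, 0.4047]
ee_rot: [3.141, 0.0, 1.082]
wrist_force: [-0.2, 0.1, 0.3]
width: 0.0005
finger_force: 0.0
```

play_rows:
  translation:
    - [0, 0, 0]
    - [0, 0, 0]
    - [0, 0, 0]
    - [0, 0, 0]
    - [0, 0, 0]
    - [0, 0, 0]
    - [0, 0, 0]
    - [0, 0, 0]
  twist:
    - [0, 0, -1]
    - [0, 0, -1]
    - [0, 0, -1]
    - [0, 0, -1]
    - [0, 0, -1]
    - [0, 0, -1]
    - [0, 0, -1]
    - [0, 0, -1]
  gripper: [-1, -1, -1, -1, -1, -1, -1, -1]

```text
time: 2.9
tool_pos: [0.419, -0.3027, 0.4048]
ee_rot: [3.142, 0.0, 1.882]
wrist_force: [-0.3, -0.0, 0.6]
width: 0.0003
finger_force: 0.0
```

The crop shows the disc-faced stand right next to the green board: blade with disc at (345,360), tail at (455,280). The base corners put local +y at about 123.5° and the centre near (0.478, -0.241). I'll finish the turn, move above the tail and check.

play_rows:
  translation:
    - [0, 0, 0]
    - [0, 0, 0]
    - [0, 0, 0]
    - [-0.16, 1, 0]
    - [-0.16, 1, 0]
    - [0, 0.08, 0]
    - [0, 0, 0]
  twist:
    - [0, 0, -1]
    - [0, 0, -1]
    - [0, 0, -0.73]
    - [0, 0, 0]
    - [0, 0, 0]
    - [0, 0, 0]
    - [0, 0, 0]
  gripper: [-1, -1, -1, -1, -1, -1, -1]

```text
time: 3.6
tool_pos: [0.4962, -0.2673, 0.4043]
ee_rot: [-3.141, -0.001, 2.153]
wrist_force: [0.1, 0.2, 0.4]
width: 0.0007
finger_force: 0.0
```

```bash
cat >> h.py <<'E'
H=np.array([.478,-.241]);A=np.radians(123.5);Yl=np.array([np.cos(A),np.sin(A)]);Xl=np.array([Yl[1],-Yl[0]])
def loc():
    o=robot.get_obs();p=np.array(o['tool_pos']);d=p[:2]-H
    print('t',round(o['time'],2),'local x,y,tipz mm',np.round(np.array([d@Xl,d@Yl,p[2]-.199])*1000,1),'F',np.round(o['wrist_force'],1),'rpy',np.round(o['ee_rot'],3))
E
python3 - <<'E'
from h import *
loc(); snap('wrist','w1'); 
for n in ['board_stand','board_hinge','board_blade','board_tail']:
    for r in robot.spot_point(n,'wrist'):
        c=np.array(r['centre']);d=c[:2]-H; print(n,np.round(c,3),round(r['score'],2),'loc',np.round([d@Xl*1e3,d@Yl*1e3],1),proj(c,'wrist'))
E
```

```text
t 3.6 local x,y,tipz mm [  0.6 -32.  205.3] F [0.1 0.2 0.4] rpy [-3.141e+00 -1.000e-03  2.153e+00]
board_stand [ 0.805 -0.15  -0.004] 0.7 loc [ 322.8 -105. ] [543 241]
board_stand [ 0.484 -0.241  0.001] 0.67 loc [ 4.9 -3.7] [285 160]
board_hinge [0.662 0.001 0.005] 0.66 loc [287.3 100.2] [551  60]
board_hinge [ 0.48  -0.24   0.073] 0.65 loc [2.3 0. ] [283 163]
board_blade [ 0.445 -0.19   0.091] 0.7 loc [ 0.6 60.3] [281  94]
board_tail [ 0.503 -0.275  0.068] 0.7 loc [  2.4 -41.9] [284 205]
board_tail [ 0.482 -0.243  0.001] 0.44 loc [ 2.2 -3.7] [283 159]
```

View pics/w1.png

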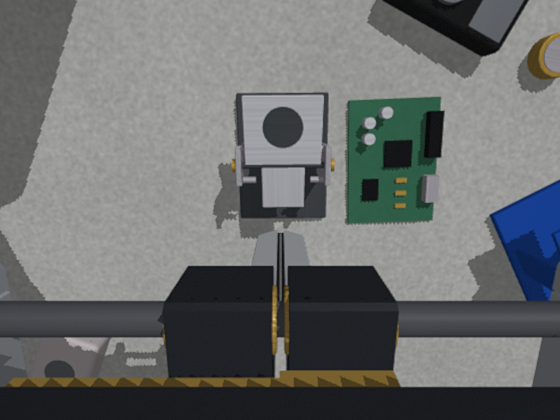

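The wrist view confirms it: the blade with its disc is at (283,127), the tail at (284,187), squared up with the tool, and the fingertips are aimed over the tail end. The networks put the hinge within 3 mm of my estimate. Next I descend and press the tail.

play_rows:
  translation:
    - [0, 0, 0.9]
    - [0, 0, 0.9]
    - [0, 0, 0.9]
    - [0, 0, 0.38]
    - [0, 0, 0]
  twist:
    - [0, 0, 0]
    - [0, 0, 0]
    - [0, 0, 0]
    - [0, 0, 0]
    - [0, 0, 0]
  gripper: [-1, -1, -1, -1, -1]

```text
time: 4.35
tool_pos: [0.4946, -0.2678, 0.2789]
ee_rot: [-3.139, -0.005, 2.15]
wrist_force: [-0.5, -0.2, 1.2]
width: 0.0004
finger_force: 0.0
```

play_rows:
  translation:
    - [0, 0, 0.15]
    - [0, 0, 0.15]
    - [0, 0, 0.15]
    - [0, 0, 0.15]
    - [0, 0, 0.1]
    - [0, 0, 0]
  twist:
    - [0, 0, 0]
    - [0, 0, 0]
    - [0, 0, 0]
    - [0, 0, 0]
    - [0, 0, 0]
    - [0, 0, 0]
  gripper: [-1, -1, -1, -1, -1, -1]

```text
time: 4.95
tool_pos: [0.4957, -0.2677, 0.2528]
ee_rot: [-3.142, -0.0, 2.151]
wrist_force: [1.2, -0.7, 0.1]
width: 0.0008
finger_force: 0.3
```

```bash
python3 -c "
from h import *
loc()"
```

```text
t 4.95 local x,y,tipz mm [  0.  -32.1  53.8] F [ 1.2 -0.7  0.1] rpy [-3.142 -0.     2.151]
```

play_rows:
  translation:
    - [0.1, 0, 0.1]
    - [0.1, 0, 0.1]
    - [0.1, 0, 0.05]
    - [0.1, 0, 0]
    - [0, 0, 0]
  twist:
    - [0, 0, 0]
    - [0, 0, 0]
    - [0, 0, 0]
    - [0, 0, 0]
    - [0, 0, 0]
  gripper: [-1, -1, -1, -1, -1]

```text
time: 5.45
tool_pos: [0.4864, -0.2538, 0.243]
ee_rot: [-3.141, -0.001, 2.151]
wrist_force: [0.1, -0.3, 0.0]
width: 0.0004
finger_force: 0.0
```

```bash
python3 - <<'E'
from h import *
loc(); im=snap('scene','s2'); c=cv2.resize(im[130:260,80:240,::-1],None,fx=4,fy=4); cv2.imwrite('pics/s2c.png',c)
for n in ['board_blade','board_tail']:
    for r in robot.spot_point(n,'scene'):
        c=np.array(r['centre']);d=c[:2]-H; print(n,np.round(c,3),round(r['score'],2),'loc',np.round([d@Xl*1e3,d@Yl*1e3],1))
E
```

```text
t 5.45 local x,y,tipz mm [ -0.  -15.3  44. ] F [ 0.1 -0.3  0. ] rpy [-3.141e+00 -1.000e-03  2.151e+00]
board_blade [ 0.753 -0.12   0.075] 0.92 loc [296.4 -51.2]
board_blade [ 0.482 -0.24   0.137] 0.49 loc [ 3.9 -1.7]
board_blade [ 0.484 -0.243  0.074] 0.29 loc [ 3.4 -4.8]
board_tail [ 0.844 -0.167  0.073] 0.83 loc [ 345.6 -140.4]
board_tail [ 0.48  -0.242  0.035] 0.64 loc [ 1.5 -1.9]
```

View pics/s2c.png

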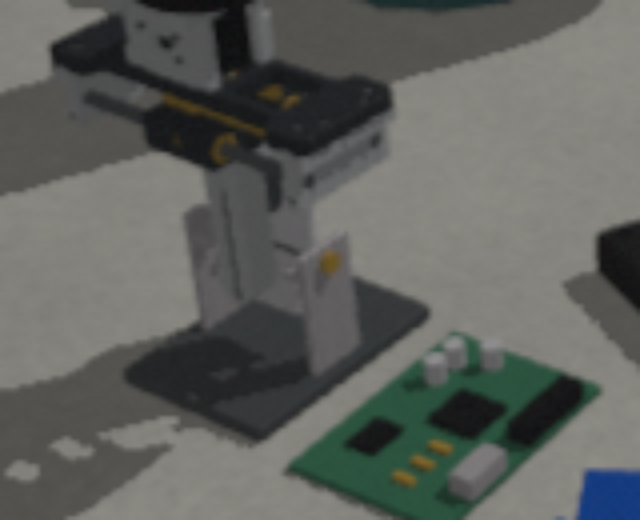

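The crop shows the fingertips between the cheeks with the blade about upright; the network puts the blade edge at z = 137 mm. I'll back off to -y, rise, cross over and come down on the +y side.

play_rows:
  translation:
    - [-0.6, 0, 0]
    - [-0.6, 0, 0]
    - [0, 0, -0.95]
    - [0, 0, -0.95]
    - [0, 0, -1]
    - [0, 0, 0]
  twist:
    - [0, 0, 0]
    - [0, 0, 0]
    - [0, 0, 0]
    - [0, 0, 0]
    - [0, 0, 0]
    - [0, 0, 0]
  gripper: [-1, -1, -1, -1, -1, -1]

```text
time: 6.2
tool_pos: [0.5141, -0.2952, 0.3672]
ee_rot: [3.137, 0.012, 2.151]
wrist_force: [-0.3, -0.1, 1.5]
width: 0.0004
finger_force: 0.0
```

play_rows:
  translation:
    - [0.95, 0, 0]
    - [0.95, 0, 0]
    - [0.95, 0, 0]
    - [0, 0, 0]
    - [0, 0, 0.65]
    - [0, 0, 0.6]
    - [0, 0, 0]
  twist:
    - [0, 0, 0]
    - [0, 0, 0]
    - [0, 0, 0]
    - [0, 0, 0]
    - [0, 0, 0]
    - [0, 0, 0]
    - [0, 0, 0]
  gripper: [-1, -1, -1, -1, -1, -1, -1]

```text
time: 6.9
tool_pos: [0.45, -0.199, 0.3054]
ee_rot: [-3.138, -0.007, 2.151]
wrist_force: [-0.7, -0.0, -0.3]
width: 0.0004
finger_force: 0.0
```

```bash
python3 - <<'E'
from h import *
loc(); robot.snapshot('top')
for n in ['board_blade','board_tail']:
    for r in robot.spot_point(n,'top'):
        c=np.array(r['centre']);d=c[:2]-H; print(n,np.round(c,3),round(r['score'],2),'loc',np.round([d@Xl*1e3,d@Yl*1e3],1))
E
```

```text
t 6.9 local x,y,tipz mm [ -0.2  50.5 106.4] F [-0.7 -0.  -0.3] rpy [-3.138 -0.007  2.151]
board_blade [ 0.757 -0.122  0.073] 0.6 loc [298.3 -54.5]
board_blade [ 0.48  -0.237  0.138] 0.44 loc [3.8 2.4]
board_tail [ 0.846 -0.17   0.073] 0.7 loc [ 345.6 -144. ]
board_tail [ 0.482 -0.246  0.034] 0.4 loc [ 0.6 -5.9]
```

play_rows:
  translation:
    - [-0.7, 0, 0]
    - [-0.3, 0, 0]
    - [-0.2, 0, 0]
    - [-0.2, 0, 0]
    - [-0.2, 0, 0.1]
    - [-0.2, 0, 0.1]
    - [-0.15, 0, 0.15]
    - [0, 0, 0]
  twist:
    - [0, 0, 0]
    - [0, 0, 0]
    - [0, 0, 0]
    - [0, 0, 0]
    - [0, 0, 0]
    - [0, 0, 0]
    - [0, 0, 0]
    - [0, 0, 0]
  gripper: [-1, -1, -1, -1, -1, -1, -1, -1]

```text
time: 7.85
tool_pos: [0.4936, -0.265, 0.2941]
ee_rot: [-3.141, -0.001, 2.15]
wrist_force: [0.1, 0.1, -1.4]
width: 0.0005
finger_force: 0.0
```

```bash
python3 -c "
from h import *
loc()"
```

```text
t 7.85 local x,y,tipz mm [ -0.2 -28.6  95.1] F [ 0.1  0.1 -1.4] rpy [-3.141e+00 -1.000e-03  2.150e+00]
```

play_rows:
  translation:
    - [-0.15, 0, 0.1]
    - [-0.1, 0, 0.1]
    - [0, 0, 0.1]
    - [0, 0, 0.05]
    - [0, 0, 0.05]
    - [0, 0, 0.03]
    - [0, 0, 0]
  twist:
    - [0, 0, 0]
    - [0, 0, 0]
    - [0, 0, 0]
    - [0, 0, 0]
    - [0, 0, 0]
    - [0, 0, 0]
    - [0, 0, 0]
  gripper: [-1, -1, -1, -1, -1, -1, -1]

```text
time: 8.55
tool_pos: [0.4989, -0.2727, 0.2782]
ee_rot: [-3.142, -0.0, 2.151]
wrist_force: [0.2, 0.3, -0.3]
width: 0.0004
finger_force: 0.0
```

```bash
python3 -c "
from h import *
loc()"
```

```text
t 8.55 local x,y,tipz mm [ -0.1 -38.   79.2] F [ 0.2  0.3 -0.3] rpy [-3.142 -0.     2.151]
```

play_rows:
  translation:
    - [0, 0, 0.02]
    - [0, 0, 0.02]
    - [0, 0, 0.02]
    - [0, 0, 0]
  twist:
    - [0, 0, 0]
    - [0, 0, 0]
    - [0, 0, 0]
    - [0, 0, 0]
  gripper: [-1, -1, -1, -1]

```text
time: 8.95
tool_pos: [0.4989, -0.2727, 0.2769]
ee_rot: [3.141, 0.0, 2.151]
wrist_force: [-2.2, 1.7, 5.3]
width: 0.0005
finger_force: 2.5
```

The vertical force is now 5 N at tip height 78 mm, so the blade is on its stop. I'll let go by rising straight up and then check.

play_rows:
  translation:
    - [0, 0, -0.1]
    - [0, 0, -0.5]
    - [0, 0, -1]
    - [0, 0, -1]
    - [0, 0, -0.8]
    - [-1, 0, 0]
    - [-1, 0, 0]
    - [0, 0, 0]
  twist:
    - [0, 0, 0]
    - [0, 0, 0]
    - [0, 0, 0]
    - [0, 0, 0]
    - [0, 0, 0]
    - [0, 0, 0]
    - [0, 0, 0]
    - [0, 0, 0]
  gripper: [-1, -1, -1, -1, -1, -1, -1, -1]

```text
time: 9.75
tool_pos: [0.5444, -0.3431, 0.4086]
ee_rot: [-3.14, -0.002, 2.148]
wrist_force: [-0.2, -0.1, -0.3]
width: 0.0008
finger_force: 0.0
```

```bash
python3 - <<'E'
from h import *
loc(); snap('wrist','w3')
for n in ['board_stand','board_blade','board_tail','circuit_board']:
    for r in robot.spot_point(n,'wrist'):
        c=np.array(r['centre']);d=c[:2]-H; print(n,np.round(c,3),round(r['score'],2),'loc',np.round([d@Xl*1e3,d@Yl*1e3],1))
E
```

```text
t 9.75 local x,y,tipz mm [  -1.  -121.8  209.6] F [-0.2 -0.1 -0.3] rpy [-3.140e+00 -2.000e-03  2.148e+00]
board_stand [ 0.48  -0.241 -0.003] 0.66 loc [ 1.4 -1.1]
board_blade [ 0.515 -0.293  0.081] 0.57 loc [  2.6 -63.8]
board_tail [ 0.459 -0.206  0.074] 0.91 loc [ 3.7 39.5]
circuit_board [ 0.589 -0.18  -0.001] 0.92 loc [126.1 -10. ]
```

View pics/w3.png

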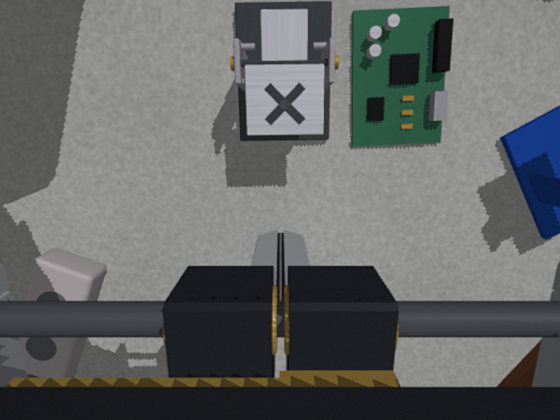

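The cross face is up at (285,103), the tail is at (284,35), and the blade lies level. The stand and board are where they were, and the arm is clear.

```bash
python3 -c "
from bench import robot
print(robot.close_job())"
```

```text
the job is handed in; nothing more can be done
None
```

The board's flag paddle is flipped over to its cross face and pressed flat on its stop, the stand and green board measure within a few millimetres of where they were, and the job is handed in; the hand-in returned no verdict.

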